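# Offer a press lever up to its empty fork

## Robot

A 6-joint arm with a two-finger parallel gripper is mounted at the origin on the work surface. World frame = base frame: x ahead of the robot, y to its left, z up, the work surface at z = 0. Lengths are in m, angles in degrees, forces in N, time in s.
With the tool pointing down it reaches from about 0.4 to 0.825 m from the base axis. Payload 7 kg.
Tool frame: the origin (TCP) lies midway between the tips of the shut fingers; the grasp point (between the pads) lies 19 mm behind it (ctrl.hold_point_z is the distance from the TCP to the grasp point, in m); z points along the fingers, y is the line along which they close (so a half turn about z gives the same grasp; the last joint's range is limited). The gripper opens to 88 mm and grips with 3 to 60 N. Pads are 19 mm wide; open, the fingers measure 130 mm over their backs; the gripper's body (78 mm by 193 mm) begins 47 mm behind the grasp point.
Start: joints at [89.101, 20.546, 0.682, 0, -70.136, -16.507], TCP at [0.202, 0.644, 0.227] pointing down, gripper open.
Joint ranges: [-176.03, 176.03], [-82.01, 121.73], [-58.28, 71.71], [-173.87, 95.51], [-174.79, -0.11], [-173.66, 173.66]. Speed limits (degrees/s): [136.94, 136.94, 172.46, 180, 180, 180].

## Interface

Orientations are given as [roll, pitch, yaw] about the fixed x, y, z axes, in that order (R = Rz(yaw) Ry(pitch) Rx(roll)).
In Python, from plant import ctrl gives the robot as it stands.
- The arm moves only by the tool apply_moves, never from a script. Its argument "deltas" is a list of rows, each an object with "fingers": the finger opening in mm, from 0 to 87.6; "delta_pos": the shift along the tool's x, y, z in mm, a list of three; "angular": the turn, a rotation vector about the tool's x, y, z in degrees, a list of three. A call has 1 to 10 rows; each row is the pose to reach, as a shift and turn from the pose commanded when the call began, along the tool's axes at that moment; what a row does not reach only later rows make up. A row lasts 1/10 s, in which the tool goes at most 50 mm and 8.59 degrees, less where a joint would pass 70% of its speed; a pose out of reach is approached as far as the arm can. A call with a gripper value outside its range is refused whole. The fingers move at their own pace and stop on an object; the grip force is fixed at half the most. Time passes only in rows, so rows that repeat a pose let the fingers close. It gives the time, the measured TCP pose, the force, the opening and the grip force at its end, in the units of the state.
- ctrl.get_obs(): the state, without advancing time (a new reading comes with each control period).
- ctrl.snapshot(name): name is "scene" or "top" or "wrist"; returns the picture (384x512x3 uint8, red, green, blue); there is no depth.
- ctrl.camera_params(name): a dict with "fx", "fy", "cx", "cy" (pixels), "dist_coeffs" ([k1, k2, p1, p2, k3] as OpenCV has them; the pictures are not rectified), "cam_to_world" (4x4, takes a point from camera to world coordinates); the wrist camera has in their place "mount" (4x4, takes a point from camera to tool coordinates, whose origin is the TCP and whose axes are the flange's). Camera axes: x right, y up, looking along -z (the intrinsics and any distortion apply to the point x, -y, -z); pixel columns grow to the right and rows downward; lengths in m; the calibration is good to about 2 mm. A picture is of the moment at which its call begins: read the wrist's pose just before it. camera_params takes no time and is no camera call.
- ctrl.close_job(): hands the job in; it is judged then, once.
The state is a dict: "clock": time; "joint_pos": joint angles; "qvel": joint speeds; "tau": joint torques, N m; "tool_pos": TCP position; "orientation": TCP orientation; "force": force on the tool from outside, world axes, zero at the start; "moment": the same for the moment, N m; "opening": finger opening in m; "gripper_force": force on a finger pad.
Only numpy, scipy, OpenCV 4.12 (cv2) and the standard library are available. Lean on these libraries where they do the work, as an engineer would, in place of code of your own. Each camera call takes 0.05 s, during which the arm holds its last target. There are 200 camera calls.

## Task

One fork of the strap press already has its lever and the other is empty: pick up the loose lever by the balance point of its arm, without letting it tip, and hold it level with its head straight above the empty fork, in line with the press and its rubber grip pointing the same way as the fitted lever's, its underside about 5 cm above the tops of the fork's cheeks and touching nothing but the gripper. Finish while holding it still there, do not put it in or let it go, and leave the mallet, jar and tray where they are.

Things in the scene. Friction and masses are not known exactly. Their poses are not given: they have to be found in the camera images.
- lever: Loose press lever on the bench, right of the robot, 276 mm long on its x (+x to head, z up): steel head 36x30x40 high; aluminium arm 140 long, 18 wide (y), 24 high, spanning 4-28 above the underside, red inlays; black rubber grip, cylinder d 30 x 100, at the -x end. 0.6 kg, mostly head. Origin: underside level, below the balance point, which is in the arm 36.6 mm from the head's face.
- lever_balance (a point): The loose lever's balance point: on its centre plane in the arm, 16 mm above the underside, 54.6 mm from the centre of the pivot bore towards the grip. The arm is 18 mm wide (y) here.
- lever_bore (a point): Centre of the pivot bore, in the middle of the loose lever's steel head (a black disc on either side of the head), 20 mm above the underside, 54.6 mm from the balance point along the lever's +x. The bore runs along the lever's y.
- press_bed: Navy cast bed of a two-station strap press, fixed to the bench left of the robot: plate 150 (x) x 240 (y) x 18 high. Origin on the bench, midway between the two forks (plate spans -110 to +40 in x). Its -x is the handle side, roughly towards the robot. Each station has an upright fork and, 65 mm from it to -x, a round brass-topped anvil, top 38 mm above the bench.
- fork_left (a point): Middle of the left fork's pin axis: +65 mm in the bed's y, 65 mm above the bench. The fork is two navy cheeks, each 40 long (x) x 10 thick, 34 mm apart, tops 85 mm above the bench (20 above this point). A fitted lever has its bore here, its head between the cheeks, its grip to the bed's -x. Axes as the bed's.
- fork_right (a point): The same point of the right fork, -65 mm in the bed's y; same shape and sizes as the left fork.
- fitted_lever: Identical lever already pinned in one fork, immovable, level, underside 45 and top 85 mm above the bench, +x to its head. Origin on the bench below its bore: the fork over this origin is the occupied one, left or right by chance at each start. Its grip's end is 258 mm from the bore in its -x.
- pin_dish: Brass dish, 60 mm across, 14 high, holding the waiting pivot pin, fixed on the bench behind the EMPTY fork. Body origin on the bench below the empty fork's pin axis; the dish itself is 85 mm further in its +x.
- mallet: Bystander: wooden mallet lying on the bench to the left, head 44 mm diameter x 85 long, handle 22 mm diameter reaching 190 mm in its -x. Origin on the bench below the head's middle.
- jar: Bystander: jar with a steel cap, 60 mm diameter, 75 high, far right. Origin at the centre of its underside.
- tray: Bystander: dark wooden tray with four compartments, 90 x 130 x 35 mm, on the far side. Origin at the centre of its underside.
Not all that is in view belongs to the job. There is more than one size of the pin_dish; the one meant has the size given above.

How it is judged (in metres and radians):
On the way:
1. the lever is lifted off the bench, gripped within 25 mm of its balance point, and level within 6 degrees (contact force between the fingers and lever above 2 N and x of the grasp point in the frame of lever between -0.025 and 0.025 m and angle between lever's own z axis and vertical below 0.105 rad and height (world z) of lever above 0.04 m), for 0.2 s.
At the end, for the whole second after the job is handed in: Lever held within 25 mm of its balance point, level within 6 deg, bore within 15 mm of the empty fork's axis in plan and 60-130 mm above it, in line with the bed within 8 deg, grip on the handle side, at rest, touching neither bed, fitted lever nor dish; bystanders not moved (contact force between the fingers and lever above 2 N and x of the grasp point in the frame of lever between -0.025 and 0.025 m and angle between lever's own z axis and vertical below 0.105 rad and ((horizontal distance between fitted_lever and fork_right below 0.03 m and horizontal distance between lever_bore and fork_left below 0.015 m and z of lever_bore in the frame of fork_left between 0.06 and 0.13 m) or (horizontal distance between fitted_lever and fork_left below 0.03 m and horizontal distance between lever_bore and fork_right below 0.015 m and z of lever_bore in the frame of fork_right between 0.06 and 0.13 m)) and angle between the x axis of lever and the x axis of press_bed, either way round below 0.14 rad and x of lever in the frame of press_bed below -0.03 m and contact force between lever and press_bed below 0.3 N and contact force between lever and fitted_lever below 0.3 N and contact force between lever and pin_dish below 0.3 N and linear speed of lever below 0.03 m/s and angular speed of lever below 0.2 rad/s); the arm keeps its last pose, push and grip.
It fails at once if the lever is tipped by more than 20 degrees (angle between lever's own z axis and vertical above 0.35 rad).
It fails at once if the mallet is displaced by more than 25 mm (distance of mallet from where it was at the start of the episode above 0.025 m).
It fails at once if the jar is displaced by more than 25 mm (distance of jar from where it was at the start of the episode above 0.025 m).
It fails at once if the tray is displaced by more than 25 mm (distance of tray from where it was at the start of the episode above 0.025 m).
It also fails if it takes over 38 s, if anything falls off the work surface, if the arm or the gripper's body presses on something with over 40 N, if the wrist force passes 120 N, or if a joint passes its speed limit or range.

## Working session

There is one attempt and no reset: what is moved stays moved. The work goes in short steps, Python scripts to look and compute and a tool call to move; the robot and the scene stay as the last step left them, time stands still between calls to the robot, and variables do not carry over. Pictures are saved under pics/ and viewed, at most 10 in all, crops included, and the job is handed in when it is done.

Besides the shell and the picture viewer there is one more tool, called after "Call:" by a JSON object that holds its "name" and its "arguments". apply_moves: Moves the arm, as the interface text tells. Its arguments: {"type":"object","properties":{"deltas":{"type":"array"}},"required":["deltas"]}

```bash
ls; mkdir -p pics
python3 - <<'E'
from plant import ctrl
import cv2,numpy as np
for n in ("scene","top"):
    im=ctrl.snapshot(n); cv2.imwrite(f"pics/{n}0.png",im[...,::-1])
    p=ctrl.camera_params(n); print(n,{k:np.round(v,4).tolist() for k,v in p.items()})
print({k:np.round(v,4).tolist() for k,v in ctrl.camera_params("wrist").items()})
print(ctrl.get_obs(), ctrl.hold_point_z)
E
```

```text
pics
scene {'fx': 435.6356, 'fy': 435.6356, 'cx': 255.7736, 'cy': 197.2711, 'dist_coeffs': [-0.1303, 0.0, 0.0, 0.0, 0.0], 'cam_to_world': [[-0.7485, -0.5595, 0.3561, 0.9815], [0.6631, -0.6412, 0.3862, 0.5362], [0.0123, 0.5252, 0.8509, 1.1322], [0.0, 0.0, 0.0, 1.0]]}
top {'fx': 464.4303, 'fy': 464.4303, 'cx': 257.8207, 'cy': 193.8171, 'dist_coeffs': [-0.1294, 0.0, 0.0, 0.0, 0.0], 'cam_to_world': [[-0.0094, 0.9843, -0.1763, 0.3115], [-0.9999, -0.0073, 0.0129, 0.0396], [0.0114, 0.1764, 0.9843, 1.3008], [0.0, 0.0, 0.0, 1.0]]}
{'fx': 268.316, 'fy': 268.316, 'cx': 250.2613, 'cy': 191.7218, 'dist_coeffs': [0.0018, 0.0, 0.0, 0.0, 0.0], 'mount': [[0.0003, 0.9627, 0.2706, 0.0732], [1.0, -0.0002, -0.0004, 0.0006], [-0.0004, 0.2706, -0.9627, -0.1581], [0.0, 0.0, 0.0, 1.0]]}
{'clock': 0.1, 'joint_pos': array([ 8.91016666e+01,  2.05893522e+01,  6.41135230e-01, -1.72391299e-02,
       -7.01326031e+01, -1.65065019e+01]), 'qvel': array([ 0.1339778 , -0.18568234,  0.13424261,  0.04795608,  0.10431305,
        0.02217952]), 'tau': array([-1.74645062e-03, -5.84163702e+01,  2.93747020e+01,  7.01543212e+00,
        1.01817143e-02, -5.15695569e-05]), 'tool_pos': array([0.20181006, 0.64371006, 0.22571114]), 'orientation': array([ 1.79917906e+02, -7.42620754e-03, -1.74107001e+01]), 'force': array([-0.4172166 ,  0.75148737, -0.08190753]), 'moment': array([-0.04244025, -0.01665867, -0.02324322]), 'gripper_force': 0.0, 'opening': 0.08768980054418947} 0.0188
```

View pics/scene0.png

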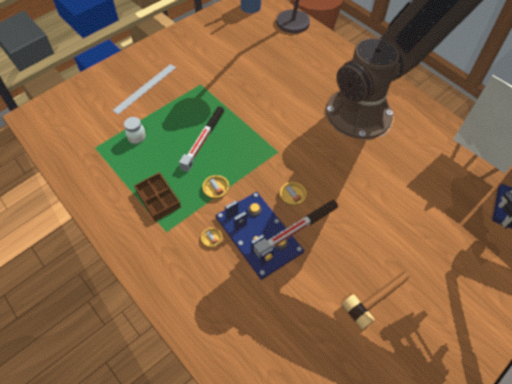

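View pics/top0.png

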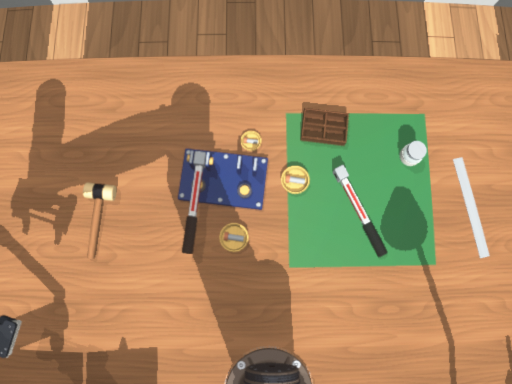

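Top view: the loose lever lies on the green mat, head at (342,172) and grip end at (381,252). The fitted lever is in the left fork, head (199,158). The empty right fork is at about (247,163), with the small dish behind it at (251,140). Decoys are the larger dishes at (295,180) and (234,237) and the white strip at (470,205). In the scene view the loose lever runs from (186,162) to (219,112), and the empty fork is near (232,213). I choose the lever on the mat and check it in one close crop.

```bash
cat > h.py <<'E'
import numpy as np, cv2
from plant import ctrl
def cam(n,T=None):
    p=ctrl.camera_params(n)
    K=np.array([[p["fx"],0,p["cx"]],[0,p["fy"],p["cy"]],[0,0,1]])
    return K,np.array(p["dist_coeffs"]),(np.array(p["cam_to_world"]) if T is None else T@np.array(p["mount"]))
def ray(c,px):
    K,d,T=c
    u=cv2.undistortPoints(np.array(px,float).reshape(-1,1,2),K,d).reshape(-1,2)
    v=np.c_[u[:,0],-u[:,1],-np.ones(len(u))]@T[:3,:3].T
    return T[:3,3],v/np.linalg.norm(v,axis=1)[:,None]
def plane(c,px,z):
    o,v=ray(c,px); return o+v*((z-o[2])/v[:,2])[:,None]
def tri(c1,p1,c2,p2):
    o1,v1=ray(c1,p1); o2,v2=ray(c2,p2); out=[]
    for a,b in zip(v1,v2):
        s=np.linalg.lstsq(np.c_[a,-b],o2-o1,rcond=None)[0]
        A,B=o1+a*s[0],o2+b*s[1]; out.append(np.r_[(A+B)/2,np.linalg.norm(A-B)])
    return np.array(out)
def proj(c,P):
    K,d,T=c
    q=(np.asarray(P,float)-T[:3,3])@T[:3,:3]; q=q*[1,-1,-1]
    return cv2.projectPoints(q.reshape(-1,1,3),np.zeros(3),np.zeros(3),K,d)[0].reshape(-1,2)
def tool():
    from scipy.spatial.transform import Rotation as R
    o=ctrl.get_obs(); T=np.eye(4); T[:3,:3]=R.from_euler("xyz",o["orientation"],degrees=True).as_matrix(); T[:3,3]=o["tool_pos"]; return T
E
python3 - <<'E'
import cv2,numpy as np
t=cv2.imread("pics/top0.png"); s=cv2.imread("pics/scene0.png")
r=lambda a:cv2.resize(a,(400,300),interpolation=cv2.INTER_CUBIC)
# each 100x75 / 120x90
a=r(t[130:220,175:295]); b=r(t[160:262,300:436]); c=r(s[180:285,200:340]); d=r(s[95:185,150:270])
cv2.imwrite("pics/crop.png",np.vstack([np.hstack([a,b]),np.hstack([c,d])]))
E
```

```text
(no output)
```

View pics/crop.png

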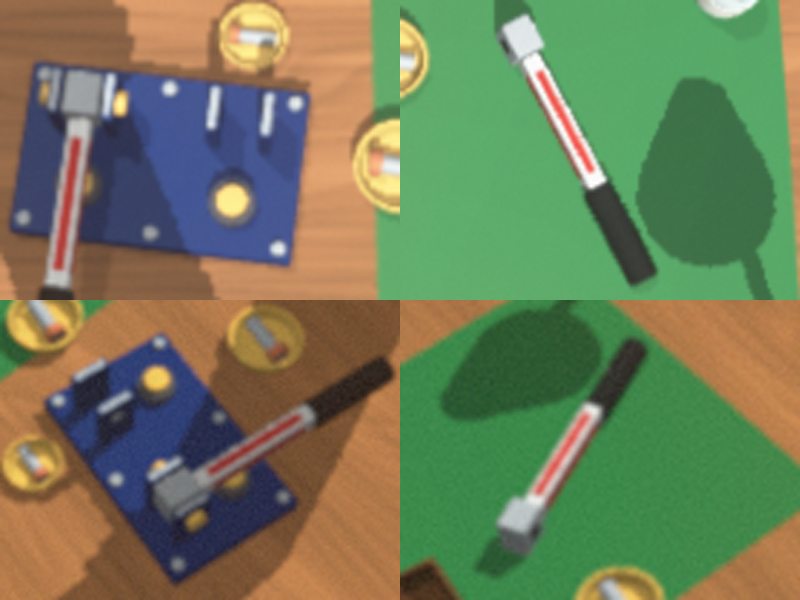

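The crop confirms it: the loose lever (upper right) has its steel head at upper left and its grip at lower right. The empty right fork's two bright cheek tops are at top-image px (239,162) and (255,164), and at scene px (241,216) and (231,206). The fitted lever is in the left fork.

```bash
cat > m.py <<'E'
from h import *
def blobs(im,win,f):
    x0,y0,x1,y1=win; h=im[y0:y1,x0:x1].astype(int); m=f(h[...,0],h[...,1],h[...,2]).astype(np.uint8)
    n,l,st,c=cv2.connectedComponentsWithStats(m); k=1+np.argsort(-st[1:,4])
    return [(st[i,4],np.argwhere(l==i)[:,::-1]+[x0,y0]) for i in k]
def ends(p):
    c=p.mean(0); v=np.linalg.svd(p-c,full_matrices=False)[2][0]; t=(p-c)@v
    return c,c+v*(t.min()-.5),c+v*(t.max()+.5)
E
python3 - <<'E'
from m import *
t=cv2.imread("pics/top0.png")[...,::-1]; s=cv2.imread("pics/scene0.png")[...,::-1]
ct,cs=cam("top"),cam("scene")
red=lambda r,g,b:(r>130)&(r-g>60)&(r-b>60)
blk=lambda r,g,b:(r<70)&(g<65)&(b<65)&(g-r<15)
wht=lambda r,g,b:(np.minimum(np.minimum(r,g),b)>150)
def show(name,f,wt,ws,flip):
    a=blobs(t,wt,f)[0]; b=blobs(s,ws,f)[0]
    A,B=np.array(ends(a[1])),np.array(ends(b[1]))
    # order ends so 1 = head side (top: smaller row; scene: larger row)
    if A[1,1]>A[2,1]: A=A[[0,2,1]]
    if B[1,1]<B[2,1]: B=B[[0,2,1]]
    X=tri(ct,A,cs,B); print(name,a[0],b[0],np.round(A,1).tolist(),np.round(B,1).tolist()); print(np.round(X,4)); return X
show("loose red",red,(325,160,395,262),(170,100,235,180),0)
show("loose grip",blk,(345,210,395,262),(195,100,232,145),0)
show("fit red",red,(180,150,215,230),(250,195,325,255),0)
show("fit grip",blk,(175,205,205,262),(300,195,345,230),0)
for nm,im,w in(("t",t,(232,150,262,178)),("s",s,(222,195,250,230))):
    for a,p in blobs(im,w,lambda r,g,b:np.minimum(r,g)>125)[:3]: print(nm,a,np.round(ends(p),1).tolist())
print(np.round(tri(ct,[[238.9,162.4],[255.1,164.5]],cs,[[240.6,216],[231.2,206.3]]),4))
E
```

```text
loose red 110 72 [[355.7, 200.8], [346.5, 183.7], [364.8, 218.1]] [[198.3, 140.5], [190.8, 152.5], [206.0, 128.4]]
[[ 0.5169 -0.2502  0.0285  0.0014]
 [ 0.5655 -0.226   0.0305  0.0017]
 [ 0.4676 -0.2733  0.0306  0.0019]]
loose grip 300 139 [[374.6, 239.1], [366.1, 223.3], [382.6, 254.2]] [[215.1, 117.3], [208.6, 128.1], [221.0, 107.4]]
[[ 0.4092 -0.3002  0.02    0.0032]
 [ 0.4541 -0.2791  0.0168  0.0033]
 [ 0.3668 -0.3202  0.023   0.0032]]
fit red 108 82 [[194.6, 191.2], [197.5, 171.4], [191.8, 210.6]] [[288.4, 230.2], [272.9, 239.8], [304.2, 220.4]]
[[5.403e-01 1.933e-01 7.160e-02 9.000e-04]
 [5.937e-01 1.868e-01 7.460e-02 1.000e-03]
 [4.870e-01 2.003e-01 7.300e-02 3.000e-04]]
fit grip 342 269 [[189.5, 234.3], [191.9, 216.2], [187.0, 252.6]] [[322.0, 211.2], [308.5, 220.2], [335.4, 202.2]]
[[0.4239 0.2083 0.063  0.0031]
 [0.4727 0.2028 0.061  0.0033]
 [0.3747 0.2139 0.0658 0.0035]]
t 40 [[238.5, 161.9], [239.4, 155.4], [237.6, 168.6]]
t 39 [[254.8, 163.8], [255.7, 157.4], [253.9, 170.5]]
t 16 [[247.6, 150.3], [241.5, 150.0], [252.5, 150.6]]
s 126 [[228.2, 200.9], [221.3, 201.3], [236.5, 200.3]]
s 26 [[239.6, 215.3], [244.8, 212.4], [234.6, 218.2]]
s 2 [[244.5, 195.0], [243.5, 195.0], [245.5, 195.0]]
[[0.615  0.0755 0.0819 0.0044]
 [0.6113 0.0312 0.0736 0.003 ]]
```

The triangulated heights check: loose arm top 0.029 m (text 0.028), fitted arm top 0.073 (text 0.073), and both estimates of the empty fork centre agree at (0.614, 0.053). The lever yaw is about 25.5° with its balance point near (0.549, −0.235), and the bed yaw is about −7°. I'll move over there.

Call:
{"name": "apply_moves", "arguments": {"deltas": [{"fingers": 87.6, "delta_pos": [38, 30, -5], "angular": [0, 0, -4]}, {"fingers": 87.6, "delta_pos": [76, 60, -10], "angular": [0, 0, -8]}, {"fingers": 87.6, "delta_pos": [114, 90, -15], "angular": [0, 0, -12]}, {"fingers": 87.6, "delta_pos": [152, 120, -20], "angular": [0, 0, -16]}, {"fingers": 87.6, "delta_pos": [190, 150, -20], "angular": [0, 0, -20]}, {"fingers": 87.6, "delta_pos": [228, 180, -20], "angular": [0, 0, -24]}, {"fingers": 87.6, "delta_pos": [266, 210, -20], "angular": [0, 0, -28]}, {"fingers": 87.6, "delta_pos": [304, 240, -20], "angular": [0, 0, -32]}, {"fingers": 87.6, "delta_pos": [342, 270, -20], "angular": [0, 0, -36]}, {"fingers": 87.6, "delta_pos": [380, 300, -20], "angular": [0, 0, -40]}]}}

```text
clock: 1.1
tool_pos: [0.4753, 0.2423, 0.2466]
orientation: [-180.0, 0.0, 22.8]
force: [0.9, 1.4, 0.6]
opening: 0.0881
gripper_force: 0.0
```

```bash
cat > st.py <<'E'
from h import *
import sys
# world target x y z yaw -> tool deltas
def st(x,y,z,yaw):
    T=tool(); o=ctrl.get_obs(); print(np.round(o["joint_pos"],1),np.round(o["tool_pos"],4),np.round(o["orientation"],2),o["clock"])
    d=T[:3,:3].T@(np.array([x,y,z])-T[:3,3]); c=o["orientation"][2]
    print("delta mm",np.round(d*1000,1),"rot z",round(-((yaw-c+180)%360-180),1))
if __name__=="__main__": st(*map(float,sys.argv[1:]))
E
python3 st.py 0.549 -0.235 0.2 25.5
```

```text
[ 48.1   6.4 -15.3  -0.  -68.2  64.7] [0.4753 0.2423 0.2466] [-179.99    0.     22.78] 1.1
delta mm [-116.8  468.6   46.5] rot z -2.7
```

Call:
{"name": "apply_moves", "arguments": {"deltas": [{"fingers": 87.6, "delta_pos": [-11, 45, 0], "angular": [0, 0, -2.7]}, {"fingers": 87.6, "delta_pos": [-22, 90, 0], "angular": [0, 0, -2.7]}, {"fingers": 87.6, "delta_pos": [-34, 136, 0], "angular": [0, 0, -2.7]}, {"fingers": 87.6, "delta_pos": [-45, 182, 0], "angular": [0, 0, -2.7]}, {"fingers": 87.6, "delta_pos": [-57, 228, 5], "angular": [0, 0, -2.7]}, {"fingers": 87.6, "delta_pos": [-68, 274, 10], "angular": [0, 0, -2.7]}, {"fingers": 87.6, "delta_pos": [-80, 320, 20], "angular": [0, 0, -2.7]}, {"fingers": 87.6, "delta_pos": [-91, 366, 30], "angular": [0, 0, -2.7]}, {"fingers": 87.6, "delta_pos": [-103, 412, 40], "angular": [0, 0, -2.7]}, {"fingers": 87.6, "delta_pos": [-114, 456, 46], "angular": [0, 0, -2.7]}]}}

```text
clock: 2.1
tool_pos: [0.5441, -0.2226, 0.1994]
orientation: [-179.9, 0.1, 25.3]
force: [1.7, 0.6, -0.0]
opening: 0.0873
gripper_force: 0.0
```

Call:
{"name": "apply_moves", "arguments": {"deltas": [{"fingers": 87.6, "delta_pos": [-3, 12, 0], "angular": [0, 0, 0]}, {"fingers": 87.6, "delta_pos": [-3, 12, 0], "angular": [0, 0, 0]}, {"fingers": 87.6, "delta_pos": [-3, 12, 0], "angular": [0, 0, 0]}]}}

```text
clock: 2.4
tool_pos: [0.5469, -0.2326, 0.2003]
orientation: [-180.0, 0.0, 25.3]
force: [0.2, 0.5, -0.8]
opening: 0.0875
gripper_force: 0.0
```

```bash
python3 - <<'E'
from h import *
T=tool(); np.save("T1.npy",T); im=ctrl.snapshot("wrist"); cv2.imwrite("pics/w1.png",im[...,::-1])
c=cam("wrist",T); b=np.array([.549,-.235,.028]); u=np.array([.904,.427,0])
for k,s in (("bal",0),("headtop",.0546),("gripend",-.2034)): print(k,np.round(proj(c,b+u*s),1))
E
python3 st.py 0.549 -0.235 0.2 25.5
```

```text
bal [[252.1 175.5]]
headtop [[252.2 131.1]]
gripend [[251.9 311.6]]
[ -4.2  14.  -12.   -0.  -63.9 119.5] [ 0.547  -0.232   0.2006] [-179.98   -0.     25.31] 2.45
delta mm [0.5 3.5 0.6] rot z -0.2
```

View pics/w1.png

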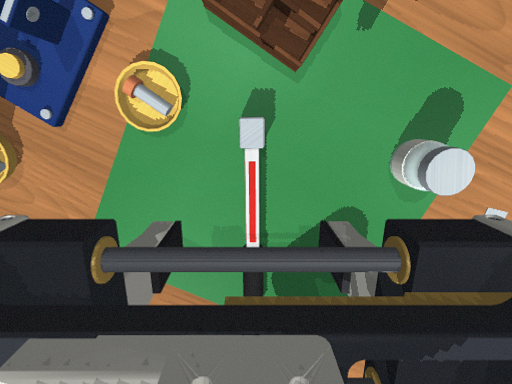

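The wrist view shows the lever aligned down the image: head at (252,133), arm from rows 148 to 247 with red inlay at x≈252, and grip below it. The jar (435,168), tray (275,20) and a decoy dish (148,95) are clear of the fingers. Next I measure the lever's yaw and lengthwise position.

Run:
```python
from m import *
im=cv2.imread("pics/w1.png")[...,::-1]; c=cam("wrist",np.load("T1.npy"))
p=blobs(im,(225,105,280,250),lambda r,g,b:(r>130)&(r-g>60)&(r-b>60))[0][1]; e=np.array(ends(p)); print(e)
print("red z.028",np.round(plane(c,e,.028),4).tolist())
q=plane(c,e[1:],.028); d=q[1]-q[0]; print("yaw",np.degrees(np.arctan2(d[1],d[0])),np.linalg.norm(d))
col=im[105:255,252].astype(int); 
g=im[105:255,246].astype(int)
print([ (105+i,*col[i]) for i in (*range(8,16),*range(38,58),*range(132,148))])
rows=[[252,117.5],[252,148],[252,246.5]]
u=np.array([.904,.427]); 
for z in(.028,.04): print(z,np.round(plane(c,rows,z),4).tolist())
# triangulate red ends with top view
t=cv2.imread("pics/top0.png")[...,::-1]
A=np.array(ends(blobs(t,(325,160,395,262),lambda r,g,b:(r>130)&(r-g>60)&(r-b>60))[0][1]))
if A[1,1]>A[2,1]:A=A[[0,2,1]]
if e[1,1]>e[2,1]: e=e[[0,2,1]]
print(np.round(tri(cam("top"),A,c,e),4))
```

```text
[[252.03220036 200.60822898]
 [251.90986799 160.49112438]
 [252.15692143 241.50867196]]
red z.028 [[0.519, -0.249, 0.028], [0.5661, -0.2266, 0.028], [0.4668, -0.274, 0.028]]
yaw -154.45854358805332 0.11000203538091904
[(113, np.int64(42), np.int64(95), np.int64(54)), (114, np.int64(47), np.int64(99), np.int64(60)), (115, np.int64(45), np.int64(99), np.int64(58)), (116, np.int64(43), np.int64(89), np.int64(54)), (117, np.int64(113), np.int64(119), np.int64(121)), (118, np.int64(163), np.int64(168), np.int64(177)), (119, np.int64(199), np.int64(209), np.int64(215)), (120, np.int64(201), np.int64(215), np.int64(221)), (143, np.int64(195), np.int64(208), np.int64(217)), (144, np.int64(200), np.int64(211), np.int64(219)), (145, np.int64(200), np.int64(213), np.int64(219)), (146, np.int64(201), np.int64(210), np.int64(218)), (147, np.int64(197), np.int64(211), np.int64(217)), (148, np.int64(191), np.int64(196), np.int64(196)), (149, np.int64(220), np.int64(224), np.int64(223)), (150, np.int64(235), np.int64(238), np.int64(239)), (151, np.int64(238), np.int64(241), np.int64(241)), (152, np.
[... 967 characters left out ...]
(245, np.int64(223), np.int64(227), np.int64(226)), (246, np.int64(192), np.int64(198), np.int64(196)), (247, np.int64(92), np.int64(95), np.int64(96)), (248, np.int64(39), np.int64(37), np.int64(44)), (249, np.int64(50), np.int64(51), np.int64(57)), (250, np.int64(52), np.int64(54), np.int64(57)), (251, np.int64(53), np.int64(57), np.int64(60)), (252, np.int64(58), np.int64(64), np.int64(68))]
0.028 [[0.6125, -0.2047, 0.028], [0.58, -0.2201, 0.028], [0.46, -0.277, 0.028]]
0.04 [[0.6125, -0.2046, 0.04], [0.5812, -0.2194, 0.04], [0.4656, -0.2743, 0.04]]
[[ 5.180e-01 -2.505e-01  2.540e-02  2.100e-03]
 [ 5.663e-01 -2.266e-01  2.990e-02  3.000e-04]
 [ 4.681e-01 -2.736e-01  3.110e-02  6.000e-04]]
```

Lever yaw is 25.5° and the balance point is at (0.548, −0.235), consistent across the head face, head centre and red inlay. The red inlay triangulates to z ≈ 0.03. I'll descend in two stages.

Call:
{"name": "apply_moves", "arguments": {"deltas": [{"fingers": 87.6, "delta_pos": [0, 2, 30], "angular": [0, 0, -0.2]}, {"fingers": 87.6, "delta_pos": [0, 3, 60], "angular": [0, 0, -0.2]}, {"fingers": 87.6, "delta_pos": [0, 3, 90], "angular": [0, 0, -0.2]}, {"fingers": 87.6, "delta_pos": [0, 3, 115], "angular": [0, 0, -0.2]}, {"fingers": 87.6, "delta_pos": [0, 3, 135], "angular": [0, 0, -0.2]}, {"fingers": 87.6, "delta_pos": [0, 3, 140], "angular": [0, 0, -0.2]}, {"fingers": 87.6, "delta_pos": [0, 3, 140], "angular": [0, 0, -0.2]}, {"fingers": 87.6, "delta_pos": [0, 3, 140], "angular": [0, 0, -0.2]}]}}

```text
clock: 3.25
tool_pos: [0.5494, -0.235, 0.0619]
orientation: [179.9, -0.1, 25.6]
force: [1.2, -0.1, -0.1]
opening: 0.0876
gripper_force: 0.0
```

```bash
python3 - <<'E'
from m import *
T=tool(); np.save("T2.npy",T); im=ctrl.snapshot("wrist"); cv2.imwrite("pics/w2.png",im[...,::-1])
c=cam("wrist",T)
e=np.array(ends(blobs(im,(200,20,310,250),lambda r,g,b:(r>130)&(r-g>60)&(r-b>60))[0][1])); 
if e[1,1]>e[2,1]: e=e[[0,2,1]]
print(e.tolist())
w1=np.array([[251.91,160.49]]); print("tri red head end",tri(c,e[1:2],cam("wrist",np.load("T1.npy")),w1))
print(np.round(plane(c,e,.028),4).tolist())
col=im[:,252].astype(int); print([(i,*col[i].tolist()) for i in range(20,150,4)])
E
python3 st.py 0.548 -0.235 0.006 25.5
```

```text
[[248.4829721362229, 219.5], [248.4829721362229, 192.5], [248.4829721362229, 246.5]]
tri red head end [[ 5.66683796e-01 -2.26244923e-01  3.24081657e-02  2.43305749e-05]]
[[0.5461, -0.236, 0.028], [0.5655, -0.2267, 0.028], [0.5256, -0.2458, 0.028]]
[(20, 57, 112, 73), (24, 61, 114, 75), (28, 57, 113, 73), (32, 58, 112, 73), (36, 61, 112, 73), (40, 61, 113, 73), (44, 57, 111, 71), (48, 59, 111, 71), (52, 57, 109, 70), (56, 55, 109, 69), (60, 58, 111, 74), (64, 54, 108, 68), (68, 56, 108, 68), (72, 55, 108, 67), (76, 52, 109, 67), (80, 53, 106, 65), (84, 52, 105, 65), (88, 51, 106, 67), (92, 49, 104, 64), (96, 52, 104, 64), (100, 51, 103, 64), (104, 45, 100, 58), (108, 47, 100, 59), (112, 48, 99, 62), (116, 45, 100, 57), (120, 125, 132, 137), (124, 136, 143, 147), (128, 133, 140, 143), (132, 131, 139, 144), (136, 134, 143, 147), (140, 175, 187, 191), (144, 211, 221, 225), (148, 196, 209, 215)]
[ -4.4  22.1 -20.9   0.  -46.9 120. ] [ 0.5495 -0.2352  0.0621] [ 1.7992e+02 -1.1000e-01  2.5540e+01] 3.3
delta mm [-1.4 -0.9 56.1] rot z 0.0
```

View pics/w2.png

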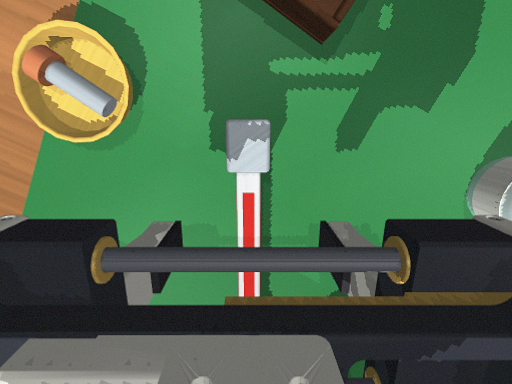

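The lever runs between the open fingers, centred at x≈248: head at (248,147), red inlay starting at row 192. The dish and jar are clear. The inlay triangulates to z 0.032, close to the 0.028 arm top. I descend and close.

Call:
{"name": "apply_moves", "arguments": {"deltas": [{"fingers": 87.6, "delta_pos": [-1, -1, 20], "angular": [0, 0, 0]}, {"fingers": 87.6, "delta_pos": [-1, -1, 38], "angular": [0, 0, 0]}, {"fingers": 87.6, "delta_pos": [-1, -1, 50], "angular": [0, 0, 0]}, {"fingers": 87.6, "delta_pos": [-1, -1, 55], "angular": [0, 0, 0]}, {"fingers": 87.6, "delta_pos": [-1, -1, 55], "angular": [0, 0, 0]}, {"fingers": 87.6, "delta_pos": [-1, -1, 55], "angular": [0, 0, 0]}]}}

```text
clock: 3.9
tool_pos: [0.5477, -0.2352, 0.0063]
orientation: [180.0, -0.0, 25.5]
force: [-0.4, 0.4, 0.7]
opening: 0.0878
gripper_force: 0.0
```

Call:
{"name": "apply_moves", "arguments": {"deltas": [{"fingers": 60, "delta_pos": [0, 0, 0], "angular": [0, 0, 0]}, {"fingers": 40, "delta_pos": [0, 0, 0], "angular": [0, 0, 0]}, {"fingers": 25, "delta_pos": [0, 0, 0], "angular": [0, 0, 0]}, {"fingers": 10, "delta_pos": [0, 0, 0], "angular": [0, 0, 0]}, {"fingers": 0, "delta_pos": [0, 0, 0], "angular": [0, 0, 0]}, {"fingers": 0, "delta_pos": [0, 0, 0], "angular": [0, 0, 0]}, {"fingers": 0, "delta_pos": [0, 0, 0], "angular": [0, 0, 0]}, {"fingers": 0, "delta_pos": [0, 0, 0], "angular": [0, 0, 0]}, {"fingers": 0, "delta_pos": [0, 0, 0], "angular": [0, 0, 0]}, {"fingers": 0, "delta_pos": [0, 0, 0], "angular": [0, 0, 0]}]}}

```text
clock: 4.9
tool_pos: [0.547, -0.2349, 0.0055]
orientation: [-180.0, 0.0, 25.5]
force: [-0.3, 1.2, 0.2]
opening: 0.0176
gripper_force: 30.0
```

Gripped: opening 17.6 mm for the 18 mm arm, 30 N. I'll lift a little and check that it is level.

Call:
{"name": "apply_moves", "arguments": {"deltas": [{"fingers": 0, "delta_pos": [0, 0, -5], "angular": [0, 0, 0]}, {"fingers": 0, "delta_pos": [0, 0, -10], "angular": [0, 0, 0]}, {"fingers": 0, "delta_pos": [0, 0, -20], "angular": [0, 0, 0]}, {"fingers": 0, "delta_pos": [0, 0, -32], "angular": [0, 0, 0]}, {"fingers": 0, "delta_pos": [0, 0, -44], "angular": [0, 0, 0]}, {"fingers": 0, "delta_pos": [0, 0, -55], "angular": [0, 0, 0]}, {"fingers": 0, "delta_pos": [0, 0, -60], "angular": [0, 0, 0]}, {"fingers": 0, "delta_pos": [0, 0, -60], "angular": [0, 0, 0]}, {"fingers": 0, "delta_pos": [0, 0, -60], "angular": [0, 0, 0]}]}}

```text
clock: 5.8
tool_pos: [0.5468, -0.2349, 0.0655]
orientation: [-180.0, 0.0, 25.5]
force: [-1.2, 0.2, -6.6]
opening: 0.0178
gripper_force: 30.0
```

Run:
```python
from m import *
T=tool(); o=ctrl.get_obs(); im=ctrl.snapshot("wrist"); cv2.imwrite("pics/w3.png",im[...,::-1])
c=cam("wrist",T)
print(o["force"],o["moment"],o["opening"],T[:3,3])
e=np.array(ends(blobs(im,(200,20,310,250),lambda r,g,b:(r>130)&(r-g>60)&(r-b>60))[0][1])); print(e.tolist())
s=ctrl.snapshot("scene"); t=ctrl.snapshot("top")
cv2.imwrite("pics/s3.png",s[...,::-1]); cv2.imwrite("pics/t3.png",t[...,::-1])
r=lambda a:cv2.resize(a[...,::-1],(400,300),interpolation=cv2.INTER_CUBIC)
cv2.imwrite("pics/c3.png",np.vstack([np.hstack([r(im),r(s[80:200,140:300])]),np.hstack([r(t[140:275,290:470]),r(s)])]))
```

```text
[-1.2273885   0.17286366 -6.57545542] [-0.05634995  0.00538761  0.00173786] 0.017834599925021705 [ 0.54683999 -0.23493612  0.06545835]
[[250.08264462809916, 231.8285123966942], [249.84525264741742, 217.37111274884973], [250.32562222550536, 246.6260814682626]]
```

View pics/c3.png

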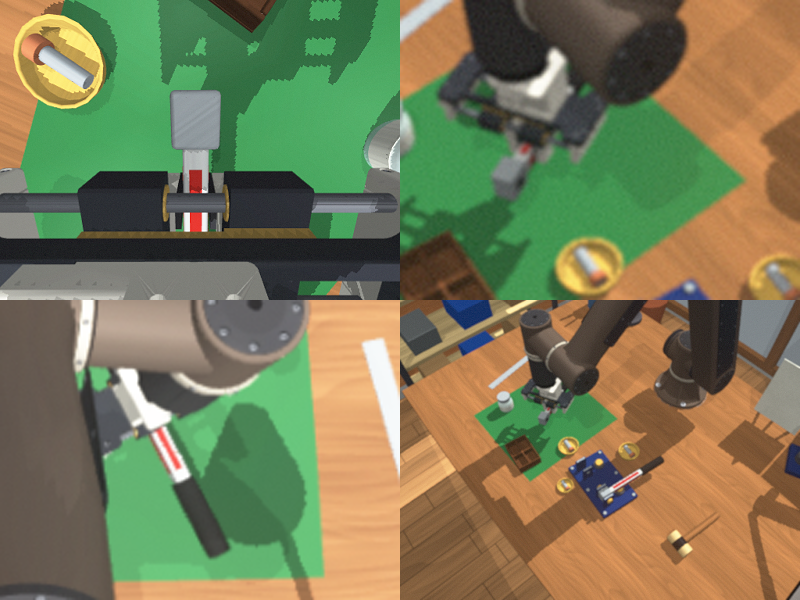

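Lifted level: the force gained is 6.6 N with negligible moment. The lever hangs straight from the fingers, head toward the image top in the wrist view (195,120 in the crop) and grip trailing. The bystanders are unmoved. I'll raise it further and carry it over.

Call:
{"name": "apply_moves", "arguments": {"deltas": [{"fingers": 0, "delta_pos": [0, 0, -6], "angular": [0, 0, 0]}, {"fingers": 0, "delta_pos": [0, 0, -18], "angular": [0, 0, 0]}, {"fingers": 0, "delta_pos": [0, 0, -32], "angular": [0, 0, 0]}, {"fingers": 0, "delta_pos": [0, 0, -46], "angular": [0, 0, 0]}, {"fingers": 0, "delta_pos": [0, 0, -60], "angular": [0, 0, 0]}, {"fingers": 0, "delta_pos": [0, 0, -71], "angular": [0, 0, 0]}, {"fingers": 0, "delta_pos": [0, 0, -78], "angular": [0, 0, 0]}, {"fingers": 0, "delta_pos": [0, 0, -80], "angular": [0, 0, 0]}, {"fingers": 0, "delta_pos": [0, 0, -80], "angular": [0, 0, 0]}]}}

```text
clock: 6.85
tool_pos: [0.547, -0.235, 0.1456]
orientation: [-180.0, -0.0, 25.5]
force: [-0.0, -0.7, -6.1]
opening: 0.0178
gripper_force: 30.0
```

```bash
python3 st.py 0.5595 0.0602 0.1415 -7.1
```

```text
[ -4.5  16.8 -16.   -0.  -57.2 120. ] [ 0.547  -0.235   0.1456] [-1.800e+02 -1.000e-02  2.549e+01] 6.85
delta mm [ 138.3 -261.1    4.2] rot z 32.6
```

Call:
{"name": "apply_moves", "arguments": {"deltas": [{"fingers": 0, "delta_pos": [5, -9, 0], "angular": [0, 0, 1]}, {"fingers": 0, "delta_pos": [14, -27, 0], "angular": [0, 0, 3]}, {"fingers": 0, "delta_pos": [26, -50, 0], "angular": [0, 0, 6]}, {"fingers": 0, "delta_pos": [39, -74, 0], "angular": [0, 0, 9.5]}, {"fingers": 0, "delta_pos": [52, -98, 0], "angular": [0, 0, 13]}, {"fingers": 0, "delta_pos": [65, -122, 0], "angular": [0, 0, 16.5]}, {"fingers": 0, "delta_pos": [78, -147, 0], "angular": [0, 0, 20]}, {"fingers": 0, "delta_pos": [90, -170, 0], "angular": [0, 0, 23]}, {"fingers": 0, "delta_pos": [101, -190, 0], "angular": [0, 0, 25.5]}, {"fingers": 0, "delta_pos": [110, -207, 0], "angular": [0, 0, 27.5]}]}}

```text
clock: 7.85
tool_pos: [0.5569, 0.0004, 0.1448]
orientation: [180.0, 0.1, -2.1]
force: [0.1, 0.0, -5.7]
opening: 0.0177
gripper_force: 30.0
```

```bash
python3 st.py 0.5595 0.0602 0.1415 -7.1
```

```text
[ 20.2  13.5 -20.8  -0.  -55.8  67.8] [5.569e-01 4.000e-04 1.448e-01] [ 1.7998e+02  7.0000e-02 -2.0700e+00] 7.85
delta mm [  0.5 -59.9   3.3] rot z 5.0
```

Call:
{"name": "apply_moves", "arguments": {"deltas": [{"fingers": 0, "delta_pos": [0, -14, 1], "angular": [0, 0, 1.5]}, {"fingers": 0, "delta_pos": [0, -28, 2], "angular": [0, 0, 3]}, {"fingers": 0, "delta_pos": [0, -42, 3], "angular": [0, 0, 4]}, {"fingers": 0, "delta_pos": [0, -53, 3], "angular": [0, 0, 5]}, {"fingers": 0, "delta_pos": [0, -58, 3], "angular": [0, 0, 5]}, {"fingers": 0, "delta_pos": [0, -60, 3], "angular": [0, 0, 5]}, {"fingers": 0, "delta_pos": [0, -60, 3], "angular": [0, 0, 5]}, {"fingers": 0, "delta_pos": [0, -60, 3], "angular": [0, 0, 5]}]}}

```text
clock: 8.65
tool_pos: [0.5592, 0.0587, 0.1424]
orientation: [180.0, 0.0, -7.0]
force: [0.3, 0.1, -6.3]
opening: 0.0176
gripper_force: 30.0
```

Run:
```python
from m import *
T=tool(); o=ctrl.get_obs(); im=ctrl.snapshot("wrist"); s=ctrl.snapshot("scene"); t=ctrl.snapshot("top")
np.save("T4.npy",T); [cv2.imwrite(f"pics/{n}4.png",a[...,::-1]) for n,a in(("w",im),("s",s),("t",t))]
print(o["force"],o["moment"],T[:3,3],o["orientation"])
r=lambda a:cv2.resize(a[...,::-1],(400,300),interpolation=cv2.INTER_CUBIC)
cv2.imwrite("pics/c4.png",np.vstack([np.hstack([r(im),r(im[20:200,130:370])]),np.hstack([r(t[125:260,160:340]),r(s[150:285,180:360])])]))
c=cam("wrist",T)
for k,p in (("fork top +y",[.6147+.0027,.0532+.0218,.085]),("fork top -y",[.6147-.0027,.0532-.0218,.085])): print(k,proj(c,p).round(1))
```

```text
[ 0.29761004  0.09343633 -6.32847041] [-0.03969197  0.01528923 -0.02429215] [0.55920906 0.05865582 0.14239813] [ 1.79984350e+02  2.34267134e-02 -7.01168736e+00]
fork top +y [[219.8 139.1]]
fork top -y [[275.4 139.1]]
```

View pics/c4.png

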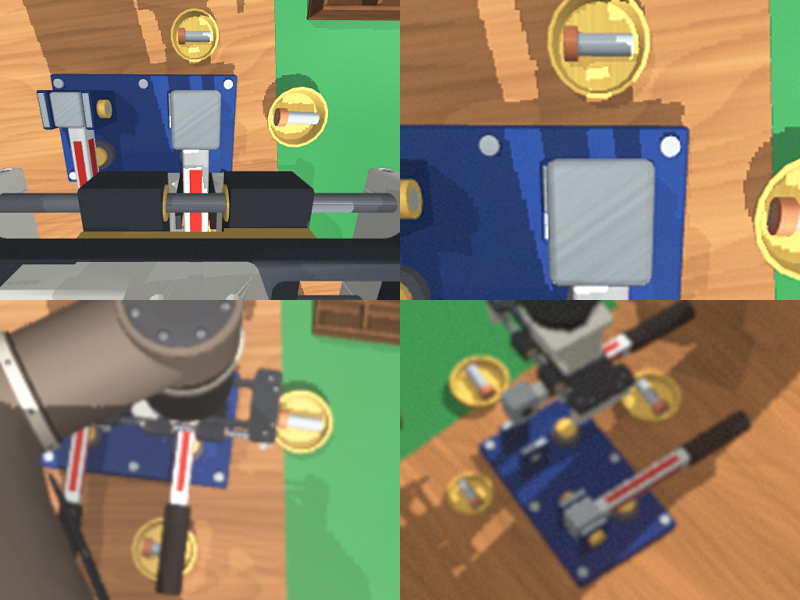

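The wrist view shows the head over the empty fork at (252,153). The left cheek is just visible at px (217,141), where the prediction is (220,139), and the dish is straight behind. The grip points the same way as the fitted lever's. One numeric check of the bore position, tilt and line.

Run:
```python
from m import *
im,s,t=[cv2.imread(f"pics/{n}4.png")[...,::-1] for n in "wst"]; T=np.load("T4.npy"); c=cam("wrist",T)
print("bore from head top", plane(c,[[252.4,153]],T[2,3]-.0055+.04).round(4), "cheek",plane(c,[[217,141]],.085).round(4))
blk=lambda r,g,b:(r<75)&(g<70)&(b<70)&(abs(g-r)<15)
a=blobs(t,(225,212,250,268),blk)[0]; b=blobs(s,(280,150,318,180),blk)[0]
A,B=np.array(ends(a[1])),np.array(ends(b[1]))
if A[1,1]>A[2,1]:A=A[[0,2,1]]
if B[1,1]<B[2,1]:B=B[[0,2,1]]
X=tri(cam("top"),A,cam("scene"),B); print(a[0],b[0],X.round(4)); print(A.round(1).tolist(),B.round(1).tolist())
u=np.array([.9925,-.122,0]); bal=np.array([T[0,3],T[1,3],T[2,3]-.0055+.016])
print("expected grip end/centre",(bal-u*.2034).round(4),(bal-u*.1534).round(4), "scene px", proj(cam("scene"),[bal-u*.2034,bal-u*.1034]).round(1).tolist())
print(np.round(ctrl.get_obs()["qvel"],2))
```

```text
bore from head top [[0.6155 0.05   0.1769]] cheek [[0.6162 0.0774 0.085 ]]
337 259 [[4.051e-01 7.710e-02 1.534e-01 1.000e-04]
 [4.575e-01 7.170e-02 1.536e-01 8.000e-04]
 [3.589e-01 8.300e-02 1.576e-01 3.900e-03]]
[[236.9, 238.6], [238.9, 217.6], [235.2, 256.8]] [[296.9, 160.5], [281.8, 169.3], [310.8, 152.4]]
expected grip end/centre [0.3573 0.0835 0.1529] [0.407  0.0774 0.1529] scene px [[310.4, 153.1], [282.1, 169.2]]
[ 0.06 -0.07  0.08 -0.04  0.02 -0.08]
```

The lever is level: grip centre height 0.153, expected 0.153. The bore is within about 3 mm of the fork axis. I'll nudge 2 mm to the left, settle, and hand in.

Call:
{"name": "apply_moves", "arguments": {"deltas": [{"fingers": 0, "delta_pos": [0, -1, 0], "angular": [0, 0, 0]}, {"fingers": 0, "delta_pos": [0, -2, 0], "angular": [0, 0, 0]}, {"fingers": 0, "delta_pos": [0, -2, 0], "angular": [0, 0, 0]}, {"fingers": 0, "delta_pos": [0, -2, 0], "angular": [0, 0, 0]}, {"fingers": 0, "delta_pos": [0, -2, 0], "angular": [0, 0, 0]}, {"fingers": 0, "delta_pos": [0, -2, 0], "angular": [0, 0, 0]}, {"fingers": 0, "delta_pos": [0, -2, 0], "angular": [0, 0, 0]}, {"fingers": 0, "delta_pos": [0, -2, 0], "angular": [0, 0, 0]}]}}

```text
clock: 9.6
tool_pos: [0.5596, 0.0611, 0.1426]
orientation: [-180.0, -0.0, -7.0]
force: [-0.5, 0.2, -6.0]
opening: 0.018
gripper_force: 30.0
```

```bash
python3 -c "
from plant import ctrl
o=ctrl.get_obs(); print(o['tool_pos'],o['gripper_force'],o['qvel'].round(2)); print(ctrl.close_job())"
```

```text
[0.55964153 0.06107469 0.14257082] 29.987312257289886 [ 0.05 -0.02  0.06 -0.08  0.05  0.03]
the job is handed in; nothing more can be done
None
```

The job is handed in with the lever held still by its balance point, level and in line with the press, its head about 5 cm above the empty right fork and its grip on the handle side; no verdict was returned.

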